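# Fit the hand crank's keyed shaft into the belt-drive hub and hold it in

## Robot

A 6-joint arm with a two-finger parallel gripper is mounted at the origin on the work surface. World frame = base frame: x ahead of the robot, y to its left, z up, the work surface at z = 0. Lengths are in m, angles in rad, forces in N, time in s.
With the tool pointing down it reaches from about 0.35 to 0.775 m from the base axis. Payload 5.5 kg.
Tool frame: the origin (TCP) lies at the very end of the fingers, on their centre line; the grasp point (between the pads) lies 19 mm behind it (env.grip_point_offset is the distance from the TCP to the grasp point, in m); z points along the fingers, y is the line along which they close (so a half turn about z gives the same grasp; the last joint's range is limited). The gripper opens to 85 mm and grips with 20 to 120 N. Pads are 22 mm wide; open, the fingers measure 114 mm over their backs; the gripper's body (76 mm by 85 mm) begins 54 mm behind the grasp point. The pads swing forward as they close: fully open they stand 13 mm farther back than shut.
Start: joints at [-0.14, 0.313, 0.046, 1.304, 0, 1.431], TCP at [0.575, -0, 0.231] pointing down, gripper open.
Joint ranges: [-2.76, 2.76], [-0.86, 1.69], [-1.03, 1.26], [-2.2, 2.34], [-1.47, 1.5], [-3.14, 3.14]. Speed limits (rad/s): [2.57, 2.57, 3.14, 3.14, 3.14, 3.14].

## Interface

Orientations are given as a unit quaternion [w, x, y, z].
In Python, from workcell import sensors, imaging, workorder, env gives the robot as it stands.
- The arm moves only by the shell command python3 -m handwheel 'ROWS' [FORCE]. ROWS is JSON, a list of rows, each a list of 5 numbers: the shift along the tool's x, y, z in mm, then the turn about the tool's z in rad, then the opening, from 0 (shut) to 1 (fully open). A call has 1 to 8 rows; each row is the pose to reach, as a shift and turn from the pose commanded when the call began, along the tool's axes at that moment; what a row does not reach only later rows make up. A row lasts 1/10 s, in which the tool goes at most 50 mm and 8.59 degrees, less where a joint would pass 70% of its speed; a pose out of reach is approached as far as the arm can. A call with a gripper value outside its range is refused whole. The fingers move at their own pace and stop on an object; FORCE is the grip in N (left out, the last holds). Time passes only in rows, so rows that repeat a pose let the fingers close. It gives the time, the measured TCP pose, the force, the opening and the grip force at its end, in the units of the state.
- sensors.get_state(): the state, without advancing time (a new reading comes with each control period).
- imaging.read_camera(name): name is "scene" or "side" or "wrist"; returns a dict with "color" (480x640x3 uint8, blue, green, red), "z_map" (480x640 float32, m along the optical axis (not along the pixel's ray), 0 where there is no reading), "fx", "fy", "cx", "cy" (pixels), "xyz" and "rotation" of the camera in the world. Camera axes: x right, y down, z forward; pixel columns grow to the right and rows downward; lengths in m; the calibration is good to about 2 mm. A picture is of the moment at which its call begins.
- workorder.hand_in(): hands the job in; it is judged then, once.
The state is a dict: "clock": time; "joint_pos": joint angles; "qvel": joint speeds; "tau": joint torques, N m; "tcp_pos": TCP position; "orientation": TCP orientation; "wrist_force": force on the tool from outside, world axes, zero at the start; "ft_torque": the same for the moment, N m; "finger_gap": finger opening in m; "grip_force": force on a finger pad.
Only numpy, scipy, OpenCV 4.12 (cv2) and the standard library are available. Lean on these libraries where they do the work, as an engineer would, in place of code of your own. Each camera call takes 0.05 s, during which the arm holds its last target. There are 200 camera calls.

## Task

Lift the hand crank with the keyed shaft and the flat paddle grip out of the parts bin, leaving the other two pieces standing there, and lower its shaft into the hub of the pulley on the stand. Turn it until the key slips into the keyway, then keep pushing against the spring inside until the collar sits on the hub's face. Finish while still gripping the crank and pressing it fully home, as if a classmate were about to tighten the set screw: do not let go.

Things in the scene. Friction and masses are not known exactly. Their poses are not given: they have to be found in the camera images.
- crank_grip (a point): Centre of the hand crank's black paddle grip, an upright block 40 mm long (x), 18 thick (y: grasp across this from above), 48 tall. Under it come a steel collar (38 mm diameter, 6 thick) and a round shaft (22 diameter, 50 long). The shaft's axis, z, is offset: it runs at x = -6 mm, y = 0 in this frame. +x is the key's side, where the grip overhangs the axis more (26 mm against 14).
- crank_tip (a point): Centre of the flat foot of the crank's shaft, on its axis, 80 mm below the grip's centre; same axes. The foot tapers to 16 mm diameter over its last 5 mm. The key is a straight rib on the +x side, 7 mm wide, reaching 17 mm from the axis, from the collar down to 14 mm above the foot; below it the shaft is plain and round.
- crank: The whole hand crank, loose, 104 mm tall, 0.18 to 0.3 kg; origin at the centre of its foot, axes as for the grip. It stands upright in one of the three holes in the bin's board.
- hub_mouth (a point): Centre of the bore in the hub's upper face, 95 mm above the table; z up along the bore. Bore 24.4 mm across; a keyway, 10 mm wide, reaches 18.5 mm from the axis, open at the top and along the whole bore. It points roughly along +x, but the pulley may be turned up to 0.3 rad either way, not shown by this reading: look from above, or feel by turning the crank with its key on the face.
- stand: Belt-drive stand fixed to the table: plywood base 150 x 150 mm, 14 thick (origin: centre of its underside), grey pulley of 104 mm diameter from 42 to 68 mm height, and in it the aluminium hub, 48 mm diameter, up to 95 mm. The pulley is stiff and does not turn under light pushes. With the key off the keyway the shaft enters only 14 mm.
- follower (a joint): Spring-loaded brass disc inside the bore, m pushed down: 0 at rest, 24 mm below the hub's face; 0.026 when the shaft is fully home, with the collar on the hub's face. It pushes up with 2 N at first and 7 N when home; let go, the crank rises again by some 20 mm.
- bin: Grey open parts bin fixed to the table, 220 (x) x 110 (y) x 42 mm high, walls 6 mm; origin at the centre of its underside. A plywood board on its floor, top 16 mm above the table, has three holes of 26 mm along the bin's x axis, at x = -65, 0 and 65 mm. The crank and two other pieces stand in them, their feet on the 6 mm thick floor; which is in which hole varies.
- plain_mid (a point): Half-way up another piece in the bin, not wanted: a plain steel shaft of 22 mm without a key, with a round black knob 30 mm in diameter, 88 mm tall in all. Leave it standing.
- spacer_mid (a point): Half-way up another piece in the bin, not wanted: a brass rod 22 mm in diameter and 70 mm tall. Leave it standing.
Things that resemble listed ones, but are neither listed nor needed, are in the scene too. Leave any turquoise look-alike of the part that bears plain_mid alone.

How it is judged:
On the way, in this order (a step that is already met when the one before it is completed fails the run):
1. the crank is lifted clear out of the bin (height (world z) of crank_tip above 0.055 m and contact force between crank and the fingers above 0.5 N), for 0.2 s.
2. the key has slipped into the keyway (z of crank_tip in the frame of hub_mouth below -0.018 m and horizontal distance between crank_tip and hub_mouth below 0.006 m), for 0.05 s.
At the end, for the whole second after the job is handed in: For the last second the foot is at least 47 mm below the hub face (50 is home), within 5 mm of the bore axis and 0.1 rad of upright, with the fingers still on the grip (over 1 N, grasp point within 35 mm of its centre); the other two pieces stand in the bin (z of crank_tip in the frame of hub_mouth below -0.047 m and horizontal distance between crank_tip and hub_mouth below 0.005 m and value of joint follower above 0.022 m and angle between crank_tip's own z axis and vertical below 0.1 rad and contact force between crank and the fingers above 1 N and distance between the grasp point and crank_grip below 0.035 m and height (world z) of plain_mid above 0.04 m and height (world z) of spacer_mid above 0.032 m); the arm keeps its last pose, push and grip.
It fails at once if a piece that should stay in the bin is moved from its hole (more than 30 mm) (distance of any of plain_mid, spacer_mid from where it was at the start of the episode above 0.03 m).
It also fails if it takes over 64 s, if anything falls off the work surface, if the arm or the gripper's body presses on something with over 40 N, if the wrist force passes 120 N, or if a joint passes its speed limit or range.

## Working session

There is one attempt and no reset: what is moved stays moved. The work goes in short steps, Python scripts to look and compute and a shell command to move; the robot and the scene stay as the last step left them, time stands still between calls to the robot, and variables do not carry over. Pictures are saved under pics/ and viewed, at most 10 in all, crops included, and the job is handed in when it is done.

```bash
mkdir -p pics; cat > h.py <<'E'
import numpy as np, cv2
from workcell import sensors, imaging, workorder, env
def world(im,u,v,z=None):
    """pixel -> world via depth map, or intersect with plane z"""
    R=np.array(im["rotation"]).reshape(3,3) if np.size(im["rotation"])==9 else None
    if R is None:
        from scipy.spatial.transform import Rotation as Ro
        q=im["rotation"]; R=Ro.from_quat([q[1],q[2],q[3],q[0]]).as_matrix()
    d=R@np.array([(u-im["cx"])/im["fx"],(v-im["cy"])/im["fy"],1.]); o=np.array(im["xyz"])
    s=im["z_map"][int(round(v)),int(round(u))] if z is None else (z-o[2])/d[2]
    return o+s*d
E
python3 - <<'E'
from h import *
import pickle
for n in("scene","wrist"):
    im=imaging.read_camera(n); cv2.imwrite(f"pics/{n}0.png",im["color"]); pickle.dump(im,open(f"{n}0.pkl","wb"))
    print(n,im["xyz"],im["rotation"],im["fx"])
s=sensors.get_state();print(s)
E
```

```text
scene [0.98832888 0.24129093 0.51838985] [-0.20420273  0.48517947  0.77763781 -0.34377545] 465.849543910649
wrist [0.57525973 0.06629514 0.37366289] [ 1.32151929e-01  9.91229175e-01 -3.75304150e-04 -6.69769934e-04] 339.7947504080905
{'clock': 0.1, 'joint_pos': array([-1.39615810e-01,  3.13950594e-01,  4.50933456e-02,  1.30362255e+00,
        5.12400339e-06,  1.43121768e+00]), 'qvel': array([ 0.00036737, -0.00298277,  0.00181293,  0.00087964,  0.00230329,
       -0.00044719]), 'tau': array([ 3.58776997e-03, -4.81727242e+01,  2.99244744e+01,  1.27543980e-02,
       -1.12281841e-04,  1.60051752e-05]), 'tcp_pos': array([5.74535630e-01, 4.80918306e-05, 2.30483977e-01]), 'orientation': array([-6.73765820e-04,  7.07119670e-01,  7.07093391e-01, -5.04541670e-04]), 'wrist_force': array([-0.98216998, -0.2373837 , -1.22641433]), 'ft_torque': array([-0.00139983, -0.03441383, -0.09232544]), 'grip_force': 0.0, 'finger_gap': 0.08553777840098842}
```

View pics/scene0.png

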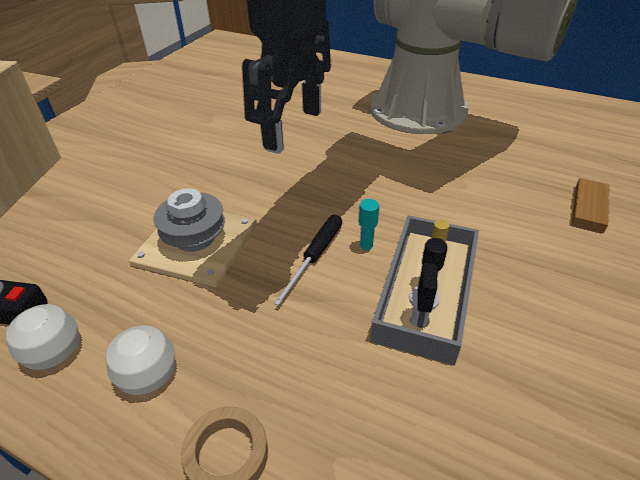

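View pics/wrist0.png

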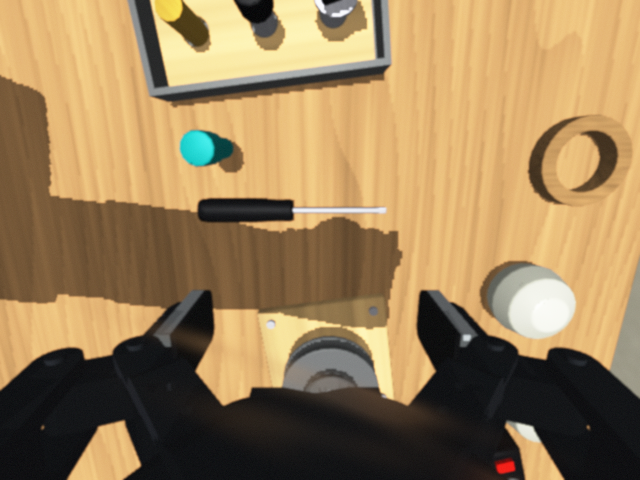

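Candidates for the crank in the scene image are the paddle at (428,290), the round black knob at (434,250), the brass rod at (440,230) and a turquoise look-alike at (368,212). The paddle with the steel collar at (424,297) fits the crank. The hub is at (186,198). In the wrist image the bin is at the top, with brass (170,8), knob (255,10) and collar (337,10). I'll confirm with a crop and measure.

```bash
python3 - <<'E'
from h import *
import pickle
im=pickle.load(open("scene0.pkl","rb"))
c=im["color"]
a=cv2.resize(c[205:365,365:485],None,fx=3.3,fy=3.3,interpolation=cv2.INTER_CUBIC)
b=cv2.resize(c[180:260,140:240],None,fx=4,fy=4,interpolation=cv2.INTER_CUBIC)
o=np.zeros((600,800,3),np.uint8);o[:a.shape[0],:396]=a[:600];o[:320,400:800]=b
cv2.imwrite("pics/crop0.png",o)
for u,v in[(428,272),(428,285),(428,300),(434,245),(440,228),(409,219),(477,228),(461,356),(375,338),(186,194),(175,192),(195,200)]: print(u,v,world(im,u,v).round(4))
E
```

```text
428 272 [0.5947 0.1853 0.1103]
428 285 [0.6134 0.191  0.109 ]
428 300 [0.6159 0.1951 0.0869]
434 245 [0.5282 0.1761 0.0933]
440 228 [0.4737 0.1715 0.0776]
409 219 [0.4323 0.1167 0.0421]
477 228 [3.573e-01 2.144e-01 3.000e-04]
461 356 [ 6.118e-01  2.501e-01 -1.000e-04]
375 338 [0.6411 0.1436 0.0104]
186 194 [ 0.5789 -0.1906  0.0921]
175 192 [ 0.5842 -0.2065  0.0944]
195 200 [ 0.5875 -0.1665  0.0949]
```

View pics/crop0.png

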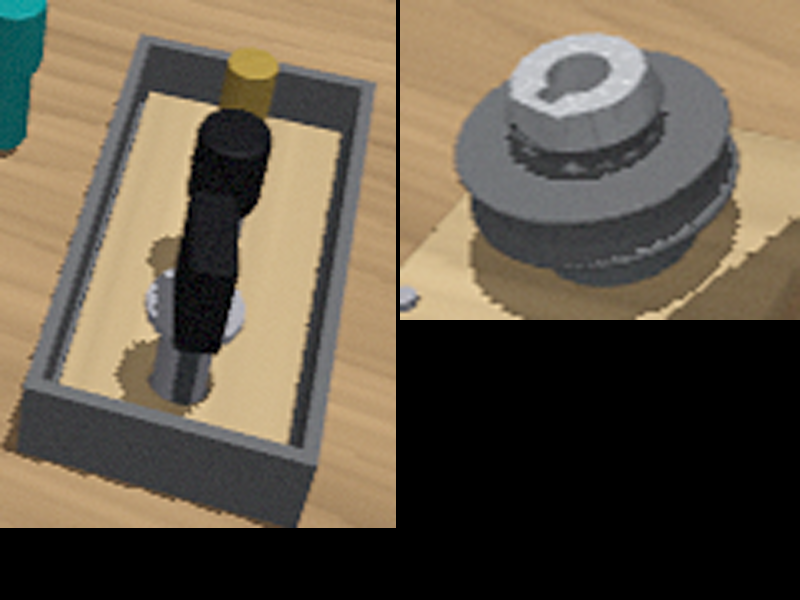

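The crop confirms the paddle piece at scene (428,285): flat block, steel collar, shaft. The other pieces have a round knob and a bare brass rod. Its centre is about (0.605, 0.19) and its long axis runs roughly along world x. The hub's keyway points toward +x. Next I move above it with a -90° turn.

```bash
python3 -m handwheel '[[50,10,0,-0.15,1],[100,20,0,-0.3,1],[150,30,0,-0.45,1],[190,30,0,-0.6,1],[190,30,0,-0.75,1],[190,30,0,-0.9,1],[190,30,0,-1.05,1],[190,30,0,-1.2,1]]'
python3 -m handwheel '[[0,0,0,-0.15,1],[0,0,0,-0.3,1],[0,0,0,-0.37,1],[0,0,0,-0.37,1],[0,0,0,-0.37,1]]'
python3 - <<'E'
from h import *
import pickle
im=imaging.read_camera("wrist"); cv2.imwrite("pics/w1.png",im["color"]); pickle.dump(im,open("w1.pkl","wb"))
print(im["xyz"],im["rotation"],sensors.get_state()["joint_pos"])
E
```

```text
clock: 0.9
tcp_pos: [0.6046, 0.1903, 0.2306]
orientation: [-0.001, 0.181, 0.983, -0.0]
wrist_force: [0.1, 0.3, 0.2]
finger_gap: 0.0857
grip_force: 0.0
clock: 1.4
tcp_pos: [0.6049, 0.19, 0.2309]
orientation: [-0.0, 0.001, 1.0, -0.0]
wrist_force: [-0.3, -1.0, -0.0]
finger_gap: 0.0855
grip_force: 0.0
[0.53915408 0.1901143  0.37417134] [0.09369826 0.70213014 0.69966101 0.0933186 ] [ 1.77782907e-01  4.32222656e-01  2.19008619e-01  1.35809848e+00
 -3.21997377e-05  1.80146538e-01]
```

View pics/w1.png

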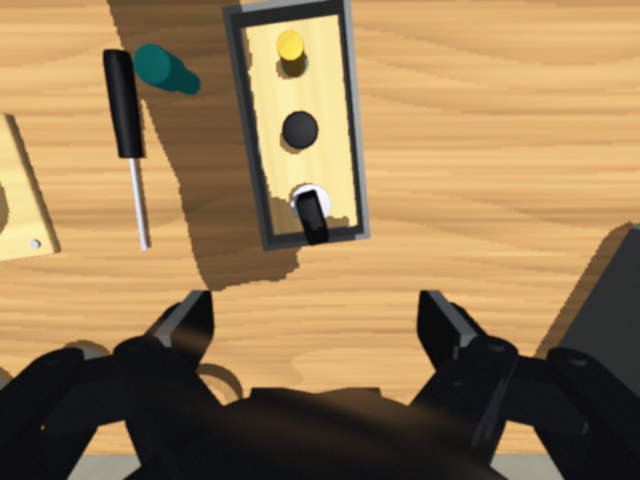

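The crank's paddle spans (306,192) to (318,243). The collar is at (312,203), and the longer overhang points down in the image, which is world +x. The knob is at (300,130) and the brass at (291,45). I'll fit the paddle top from depth.

```bash
cat >> h.py <<'E'
def cloud(im,u0,u1,v0,v1):
    z=im["z_map"]; out=[]
    return np.array([world(im,u,v) for v in range(v0,v1) for u in range(u0,u1) if z[v,u]>0])
def rect(P,zmin,zmax):
    q=P[(P[:,2]>zmin)&(P[:,2]<zmax)]
    return len(q),q[:,2].mean(),cv2.minAreaRect((q[:,:2]*1000).astype(np.float32)),q[:,:2].mean(0)
E
python3 - <<'E'
from h import *
import pickle
im=pickle.load(open("w1.pkl","rb"))
P=cloud(im,285,345,175,255)
print(np.percentile(P[:,2],[50,80,90,97,100]))
print(rect(P,.102,.12)); print(rect(P,.05,.068))
E
```

```text
[0.01784628 0.10924209 0.11053967 0.11129295 0.11283897]
(1107, np.float64(0.11019522865497468), ((597.0923461914062, 187.71868896484375), (39.886234283447266, 18.0658016204834), 16.771228790283203), array([0.59606236, 0.18775526]))
(536, np.float64(0.0626021659748342), ((589.1403198242188, 185.60723876953125), (32.85837173461914, 37.394744873046875), 8.605416297912598), array([0.58630513, 0.18777581]))
```

```bash
python3 -m handwheel '[[8,-2.3,20,-0.15,1],[8,-2.3,60,-0.29,1],[8,-2.3,100,-0.29,1],[8,-2.3,135,-0.29,1],[8,-2.3,159,-0.29,1],[8,-2.3,159,-0.29,1],[8,-2.3,159,-0.29,1]]'
python3 -m handwheel '[[0,0,0,0,0],[0,0,0,0,0],[0,0,0,0,0],[0,0,0,0,0],[0,0,0,0,0],[0,0,0,0,0],[0,0,0,0,0],[0,0,0,0,0]]' 80
```

```text
clock: 2.15
tcp_pos: [0.597, 0.1877, 0.0725]
orientation: [-0.0, -0.144, 0.99, -0.0]
wrist_force: [0.4, 0.5, 0.6]
finger_gap: 0.0855
grip_force: 0.0
clock: 2.95
tcp_pos: [0.5976, 0.1878, 0.0731]
orientation: [0.001, -0.144, 0.99, 0.0]
wrist_force: [-0.2, 0.5, 5.4]
finger_gap: 0.0172
grip_force: 78.3
```

```bash
python3 -m handwheel '[[0,0,-20,0,0],[0,0,-60,0,0],[0,0,-100,0,0],[0,0,-140,0,0],[0,0,-150,0,0],[0,0,-150,0,0],[0,0,-150,0,0],[0,0,-150,0,0]]'
python3 - <<'E'
from h import *
import pickle
im=pickle.load(open("scene0.pkl","rb"))
P=cloud(im,155,215,180,220); q=P[(P[:,2]>.088)&(P[:,2]<.102)]
c,r=cv2.minEnclosingCircle((q[:,:2]*1000).astype(np.float32)); print(len(q),c,r,q[:,2].mean())
s=sensors.get_state(); p=s["tcp_pos"]
# rows for tool offset to hub + (0.09,0)
from scipy.spatial.transform import Rotation as Ro
w=s["orientation"];R=Ro.from_quat([w[1],w[2],w[3],w[0]]).as_matrix()
print(p, R.T@(np.array([c[0]/1000+.09,c[1]/1000,p[2]])-p)*1000)
E
```

```text
clock: 3.75
tcp_pos: [0.5956, 0.1874, 0.2193]
orientation: [-0.002, -0.144, 0.99, -0.0]
wrist_force: [0.2, 1.1, -3.1]
finger_gap: 0.017
grip_force: 78.3
554 (592.0396728515625, -185.32130432128906) 27.0246524810791 0.09364719962079307
[0.59562462 0.18743564 0.21931928] [ 2.34843685e+01 -3.81921166e+02 -8.52634977e-02]
```

```bash
python3 -m handwheel '[[0,-30,0,0,0],[0,-75,0,0.1,0],[2,-125,0,0.2,0],[5,-175,0,0.29,0],[10,-225,0,0.29,0],[15,-275,0,0.29,0],[20,-325,0,0.29,0],[23,-365,0,0.29,0]]'
python3 -m handwheel '[[0,-17,0,0,0],[0,-17,0,0,0],[0,-17,0,0,0]]'
python3 - <<'E'
from h import *
import pickle
im=imaging.read_camera("wrist"); cv2.imwrite("pics/w2.png",im["color"]); pickle.dump(im,open("w2.pkl","wb"))
E
```

```text
clock: 4.55
tcp_pos: [0.6783, -0.1714, 0.2196]
orientation: [-0.002, 0.001, 1.0, 0.0]
wrist_force: [0.5, 0.8, -2.5]
finger_gap: 0.0174
grip_force: 78.5
clock: 4.85
tcp_pos: [0.6783, -0.1851, 0.2206]
orientation: [-0.001, 0.001, 1.0, 0.001]
wrist_force: [-0.7, 0.7, -2.7]
finger_gap: 0.0172
grip_force: 78.7
```

View pics/w2.png

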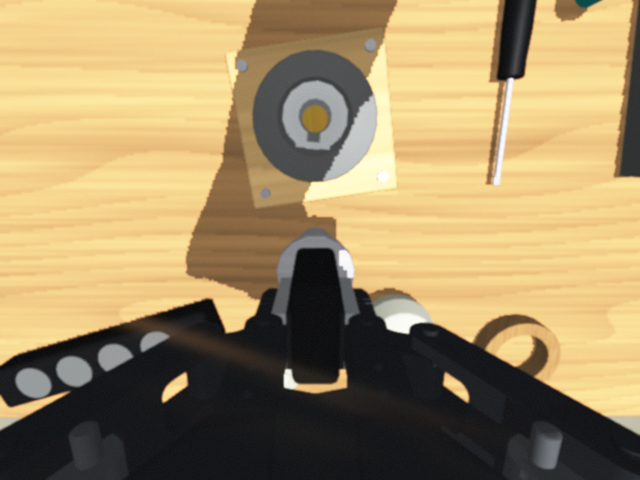

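The hub face is centred near (316,116) with the brass follower in the bore. The keyway points down, near (314,138), which is nearly +x. The crank is held with its collar at (316,262). Next I measure the keyway direction and the crank's pose in the hand.

```bash
python3 - <<'E'
from h import *
import pickle
im=pickle.load(open("w2.pkl","rb"))
P=cloud(im,270,360,70,160); q=P[(P[:,2]>.088)&(P[:,2]<.102)]
c,r=cv2.minEnclosingCircle((q[:,:2]*1000).astype(np.float32)); print(len(q),c,r,q[:,2].mean())
f=P[(P[:,2]<.080)]; d=f[:,:2]*1000-np.array(c); 
# rectify face plane to metric view: x right = world y, down = world x, 0.1 mm... 
K=8;S=np.zeros((480,480,2),np.float32)
R=None
def proj(X):
    from scipy.spatial.transform import Rotation as Ro
    q=im["rotation"]; R=Ro.from_quat([q[1],q[2],q[3],q[0]]).as_matrix()
    y=(X-np.array(im["xyz"]))@R; return y[...,0]/y[...,2]*im["fx"]+im["cx"], y[...,1]/y[...,2]*im["fy"]+im["cy"]
ii,jj=np.mgrid[0:480,0:480]
X=np.stack([c[0]/1e3+(ii-240)/K/1e3, c[1]/1e3+(jj-240)/K/1e3, np.full(ii.shape,.095)],-1)
u,v=proj(X)
o=cv2.remap(im["color"],u.astype(np.float32),v.astype(np.float32),cv2.INTER_CUBIC)
cv2.imwrite("pics/hub.png",o)
# grip in hand: top face
P=cloud(im,275,360,235,390); print("zmax",np.percentile(P[:,2],[90,97,99]))
for a,b in((.248,.275),(.2,.222)): print(rect(P,a,b))
print(sensors.get_state()["tcp_pos"])
E
```

```text
2545 (591.6507568359375, -184.80123901367188) 25.308198928833008 0.09557372875871371
zmax [0.2678809  0.2928922  0.29837582]
(7288, np.float64(0.2584540679313271), ((677.540283203125, -182.96337890625), (41.82743835449219, 29.934141159057617), 10.7599458694458), array([ 0.6745102 , -0.18494728]))
(1770, np.float64(0.2108569741213799), ((665.3192749023438, -184.979736328125), (24.32099151611328, 37.28606033325195), 0.2434530258178711), array([ 0.66220364, -0.18497015]))
[ 0.67852149 -0.18431246  0.22116024]
```

View pics/hub.png

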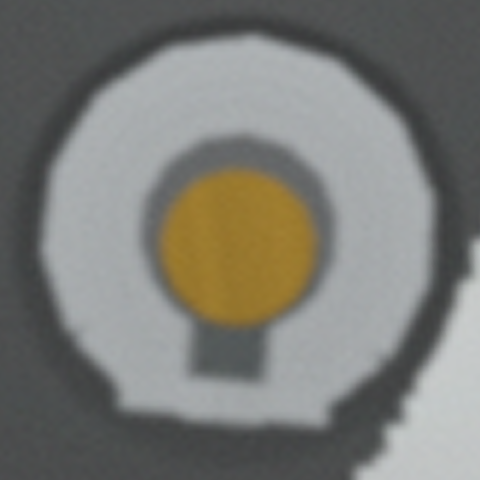

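Bore centre in the rectified view is (237.5,231.6) and the keyway end is at (228,378). That puts the hub at (0.5906, -0.1851) with the keyway yaw at about -0.07. The crank axis is at about (0.6722, -0.185), so I go +81.6 in tool x with a turn of +0.07.

```bash
python3 -m handwheel '[[20,0,0,0.07,0],[50,0,0,0.07,0],[75,0,0,0.07,0],[81.6,0,0,0.07,0],[81.6,0,15,0.07,0],[81.6,0,35,0.07,0],[81.6,0,45,0.07,0],[81.6,0,45,0.07,0]]'
python3 -m handwheel '[[0,0,0,0,0],[0,0,0,0,0]]'
python3 - <<'E'
from h import *
for n in("scene","side"):
    im=imaging.read_camera(n)
    if n=="side":
        cv2.imwrite("pics/side.png",im["color"]);print(im["xyz"])
    else: cv2.imwrite("pics/sc2.png",cv2.resize(im["color"][100:260,100:300],None,fx=3.5,fy=3.5,interpolation=cv2.INTER_CUBIC))
E
```

```text
clock: 5.7
tcp_pos: [0.5968, -0.1841, 0.1755]
orientation: [-0.001, 0.035, 0.999, 0.001]
wrist_force: [-0.4, -0.7, -2.1]
finger_gap: 0.0171
grip_force: 78.7
clock: 5.9
tcp_pos: [0.5983, -0.1856, 0.1783]
orientation: [0.001, 0.035, 0.999, -0.0]
wrist_force: [0.1, 0.1, -2.5]
finger_gap: 0.0171
grip_force: 78.7
[0.30662632 0.47920703 0.49528026]
```

View pics/sc2.png

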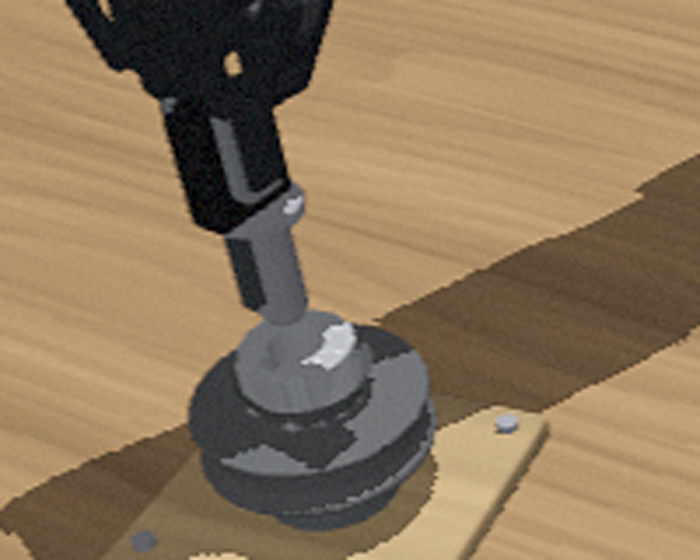

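The shaft hangs right above the hub with its key on the keyway's side. The foot is at crop (285,320), just over the bore. I lower it in small steps.

```bash
python3 -m handwheel '[[0,0,6,0,0],[0,0,12,0,0],[0,0,18,0,0],[0,0,24,0,0],[0,0,24,0,0],[0,0,24,0,0]]'
```

```text
clock: 6.6
tcp_pos: [0.5973, -0.1856, 0.153]
orientation: [-0.0, 0.035, 0.999, 0.0]
wrist_force: [0.2, 0.5, -2.1]
finger_gap: 0.0173
grip_force: 78.7
```

```bash
python3 -m handwheel '[[0,0,4,0,0],[0,0,8,0,0],[0,0,11,0,0],[0,0,14,0,0],[0,0,14,0,0],[0,0,14,0,0]]'
```

```text
clock: 7.2
tcp_pos: [0.5974, -0.1857, 0.1392]
orientation: [-0.0, 0.035, 0.999, 0.0]
wrist_force: [-0.4, 0.9, -2.7]
finger_gap: 0.0169
grip_force: 78.7
```

The foot is about 23 mm deep with no contact force, so the key is in the keyway. I keep pushing against the spring.

```bash
python3 -m handwheel '[[0,0,6,0,0],[0,0,12,0,0],[0,0,18,0,0],[0,0,22,0,0],[0,0,25,0,0],[0,0,25,0,0],[0,0,25,0,0]]'
```

```text
clock: 7.9
tcp_pos: [0.598, -0.1859, 0.1149]
orientation: [0.001, 0.035, 0.999, -0.0]
wrist_force: [1.8, -0.6, 3.5]
finger_gap: 0.0169
grip_force: 79.6
```

```bash
python3 -m handwheel '[[0,0,2,0,0],[0,0,4,0,0],[0,0,5,0,0],[0,0,5,0,0],[0,0,5,0,0]]'
```

```text
clock: 8.4
tcp_pos: [0.5981, -0.1859, 0.112]
orientation: [0.001, 0.035, 0.999, -0.001]
wrist_force: [-3.0, 0.9, 17.0]
finger_gap: 0.0169
grip_force: 81.8
```

The force jumped to 17 N at the expected height (0.112), so the collar is on the face. I hold, verify, and hand in if it is stable.

```bash
python3 -m handwheel '[[0,0,0.7,0,0],[0,0,0.7,0,0],[0,0,0.7,0,0],[0,0,0.7,0,0],[0,0,0.7,0,0],[0,0,0.7,0,0],[0,0,0.7,0,0]]'
python3 - <<'E'
from h import *
im=imaging.read_camera("scene"); cv2.imwrite("pics/end.png",cv2.resize(im["color"][100:260,100:300],None,fx=3.5,fy=3.5,interpolation=cv2.INTER_CUBIC))
E
```

```text
clock: 9.1
tcp_pos: [0.5981, -0.1859, 0.112]
orientation: [0.002, 0.035, 0.999, -0.001]
wrist_force: [-4.4, 0.7, 19.7]
finger_gap: 0.017
grip_force: 82.3
```

View pics/end.png

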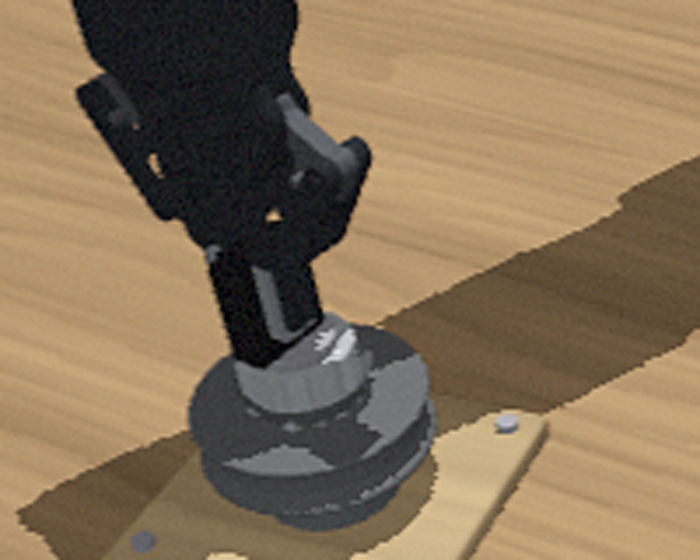

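The collar sits flat on the hub face at crop (310,350), with no shaft visible and the fingers on the grip.

```bash
python3 -c "
from workcell import workorder
print(workorder.hand_in())"
```

```text
the job is handed in; nothing more can be done
None
```

The crank is keyed into the hub and pressed home with the collar on the hub face, still gripped at about 80 N and pushed down with about 20 N, and the job is handed in; I did not look at the bin again after lifting the crank out.

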